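# Clear the offcut and close the cabinet drawer

### The arm

A 7-joint arm with a two-finger parallel gripper is mounted at the origin on the work surface; the furniture and walls round the work are solid. World frame = base frame: x ahead of the robot, y to its left, z up, the work surface at z = 0. Lengths are in m, angles in rad, forces in N, time in s.
With the tool pointing down it reaches from about 0.425 to 0.95 m from the base axis. Payload 4.7 kg.
Tool frame: the origin (TCP) lies at the very end of the fingers, on their centre line; the grasp point (between the pads) lies 19 mm behind it; z points along the fingers, y is the line along which they close (so a half turn about z gives the same grasp; the last joint's range is limited). The gripper opens to 85 mm and grips with 20 to 120 N. Pads are 22 mm wide; open, the fingers measure 114 mm over their backs; the gripper's body (76 mm by 85 mm) begins 54 mm behind the grasp point. The pads swing forward as they close: fully open they stand 13 mm farther back than shut.
Start: joints at [1.174, 0.469, -0.049, 1.532, 0.024, 1.141, -0.082], TCP at [0.243, -0.63, 0.192] pointing down, gripper open.
Joint ranges: [-2.59, 2.59], [-0.33, 1.99], [-1.39, 1.29], [0.1, 2.45], [-1.04, 4.18], [0.21, 1.99], [-2.66, 2.66]. Speed limits (rad/s): [2.57, 2.57, 3.14, 3.14, 3.14, 3.14, 3.14].

### API

Orientations are given as a rotation vector (axis times angle).
In Python, from cell import ctrl, optics, nets gives the robot as it stands. The module is installed in compiled form; this text tells all that it offers.
- The arm moves only by the tool servo_tool, never from a script. Its argument "commands" is a list of rows, each a list of 7 numbers: the shift along the tool's x, y, z as a fraction of full scale, then the turn, a rotation vector about the tool's x, y, z as a fraction of full scale, then the closure, from 0 (fully open) to 1 (shut). In form: [[tx, ty, tz, ax, ay, az, jaw], ...]. A call has 1 to 12 rows; each row shifts and turns the commanded pose from where the row before left it, along the tool's axes as they then stand; what a row does not reach is not made up. Full scale, the value 1, is 25 mm for a shift and 0.12 rad for a turn. A row lasts 1/12 s, in which the tool goes at most 41.7 mm and 7.16 degrees, less where a joint would pass 70% of its speed; a pose out of reach is approached as far as the arm can. A call with a number of a shift or a turn outside -1 to 1 is refused whole. A call with a gripper value outside its range is refused whole. The fingers move at their own pace and stop on an object; "newtons" is the grip in N (left out, the last holds). Time passes only in rows, so rows that do not move let the fingers close. It gives the time, the measured TCP pose, the force, the opening and the grip force at its end, in the units of the state.
- ctrl.get_state(): the state, without advancing time (a new reading comes with each control period).
- optics.get_image(name): name is "scene" or "top"; returns the picture (420x560x3 uint8, red, green, blue); there is no depth.
- optics.camera_params(name): a dict with "fx", "fy", "cx", "cy" (pixels), "eye" and "orientation" of the camera in the world. Camera axes: x right, y down, z forward; pixel columns grow to the right and rows downward; lengths in m; the calibration is good to about 2 mm. A picture is of the moment at which its call begins. camera_params takes no time and is no camera call.
- ctrl.job_done(): hands the job in; it is judged then, once.
Trained networks look in the newest picture that a camera, given by its name, has taken for a name from the list of things; names that differ only in an ending like _2 or _b are one class to them, and where a whole thing is asked for, a point or a joint stands for the part that bears it (a point fixed in the world has none). Each returns a list of dicts, best first, with "p" (0 to 1); they miss things now and then, are a little off and sometimes report something else, mostly with a low value. They report only what shows in the picture. A call takes as long as a camera call.
- nets.find_in(camera, thing): "bbox" ([left, top, right, bottom] as shares, 0 to 1, of the picture: columns of its width, rows of its height, round what is visible of it).
- nets.masks_of(camera, thing): "pixels" (420x560 bool, what is visible of it) and "bbox" ([left, top, right, bottom] as shares, 0 to 1, of the picture: columns of its width, rows of its height, round what is visible of it).
- nets.tip_of(camera, thing): "centre" ([row, column] as shares, 0 to 1, of the picture: columns of its width, rows of its height: a listed point, or the origin of a listed thing).
The state is a dict: "time_s": time; "joint_positions": joint angles; "qd": joint speeds; "joint_efforts": joint torques, N m; "eef_pos": TCP position; "orientation": TCP orientation; "contact_force": force on the tool from outside, world axes, zero at the start; "ft_torque": the same for the moment, N m; "gripper_width": finger opening in m; "grasp_force": force on a finger pad.
Only numpy, scipy, OpenCV 4.12 (cv2) and the standard library are available. Lean on these libraries where they do the work, as an engineer would, in place of code of your own. Each camera call takes 0.05 s, during which the arm holds its last target. There are 200 camera calls.

### The job

A short timber offcut has been left lying across the open drawer of the small parts cabinet. Lift it off and lay it gently on the bench, clear of the cabinet, then push the drawer fully home until its catch snaps and it stays shut. Leave the pliers that lie in front of the cabinet where they are.

Things in the scene. Friction and masses are not known exactly. Their poses are not given: they have to be found in the camera images.
- parts_cabinet: Blue-topped steel cabinet of six small pale drawers, fixed on the bench: 154 deep (x), 260 wide (y), 170 high (z). Origin: centre of its underside; x points from the drawer fronts to the back, y to the left seen from the front. The front edge of its top is at x = -63 mm, the shut drawer fronts' faces at -65. Only the top left drawer (y +4 to +126) moves; the others are shut and fixed.
- parts_cabinet_drawer20 (a joint): How far the top left drawer is out, in m: 0 = home, 0.100 = fully out; it slides out along the cabinet's -x. It runs freely (about 0.4 N) until 12 mm from home, where a sprung ball catch pushes it back out with up to about 4 N (push with 6 N or more); within the last 5 mm it is drawn in and held at 0.
- drawer_front (a point): Centre of the outer face of the moving drawer's front board; axes as the cabinet's, so -x points out of the cabinet. Board 122 wide (y), 49 high: 25 below to 24 above this point, which is 142 above the bench. A 40 wide pull lip stands out 12 mm, 17 to 20 below the point. Behind the board the drawer is open on top, 114 wide, 33 deep inside; its side walls' tops are 13 lower than the board's.
- offcut: Plain sawn timber block, 38 x 140 x 38 mm (x, y, z), about 0.1 kg. At first it lies across the open drawer on the tops of its side walls, underside 153 above the bench, behind the drawer's front board and just in front of the cabinet's top; its top stands 25 mm above the board's and 21 mm above the cabinet's. Origin: centre of its underside; long axis y, z up.
- pliers: Red-handled pliers lying flat on the bench in front of the cabinet, partly below the open drawer, 55 x 171 x 13 mm (long axis y, roughly along the cabinet's front); origin at the centre of the underside. A bystander.
- toolbox: Red steel toolbox, shut, fixed on the bench to the left of the cabinet: 175 deep (x), 345 wide (y), 155 high, with a handle on the lid up to about 185; origin: centre of its underside. Only an obstacle, as is the tall gas cylinder (300 across, 430 high) farther left.

How it is judged:
By the outcome, as a careful person would: the job done as asked, in the order asked, and still so for the second after the job is handed in, with the robot touching nothing.
It also fails if it takes over 48 s, if anything falls off the work surface, if the arm or the gripper's body presses on something with over 40 N, if the wrist force passes 120 N, or if a joint passes its speed limit or range.

## Working session

There is one attempt and no reset: what is moved stays moved. The work goes in short steps, Python scripts to look and compute and a tool call to move; the robot and the scene stay as the last step left them, time stands still between calls to the robot, and variables do not carry over. Pictures are saved under pics/ and viewed, at most 10 in all, crops included, and the job is handed in when it is done.

Besides the shell and the picture viewer there is one more tool, called after "Request:" as a command line: name --pt "numbers of a row" for each row, then --argument value for the rest. servo_tool: Moves the arm, as the interface text tells. Its arguments: {"type":"object","properties":{"commands":{"type":"array","items":{"type":"array","items":{"type":"number"}}},"newtons":{"type":"number"}},"required":["commands"]}

```bash
mkdir -p pics; cat > h.py <<'E'
import numpy as np, cv2
from scipy.spatial.transform import Rotation as R
from cell import ctrl, optics, nets
def cam(n):
    p=optics.camera_params(n); o=np.array(p['orientation'],float)
    M=o if o.shape==(3,3) else R.from_rotvec(o).as_matrix()
    return p,M,np.array(p['eye'])
def ray(n,u,v,z):
    p,M,e=cam(n); d=M@np.array([(u-p['cx'])/p['fx'],(v-p['cy'])/p['fy'],1]); return e+d*(z-e[2])/d[2]
def proj(n,P):
    p,M,e=cam(n); c=(np.array(P)-e)@M; return np.stack([p['fx']*c[...,0]/c[...,2]+p['cx'],p['fy']*c[...,1]/c[...,2]+p['cy']],-1)
def save(n,f): 
    im=optics.get_image(n); cv2.imwrite('pics/'+f,im[...,::-1]); return im
E
python3 - <<'E'
from h import *
for n in('scene','top'):
    print(optics.camera_params(n)); save(n,n+'1.png')
    for t in('drawer_front','offcut','parts_cabinet','pliers','toolbox'):
        r=nets.tip_of(n,t)[:1]
        for q in r: print(n,t,round(q['p'],2),np.array(q['centre'])*[420,560])
        m=nets.masks_of(n,t)[:1]
        for q in m:
            c=max(cv2.findContours(q['pixels'].astype('uint8'),0,2)[0],key=cv2.contourArea)
            print('  mask',round(q['p'],2),cv2.minAreaRect(c),np.array(q['bbox'])*[560,420,560,420])
print(ctrl.get_state())
E
```

```text
{'fx': 477.56287584930715, 'fy': 477.56287584930715, 'cx': 284.5882688199063, 'cy': 209.53769772727574, 'eye': array([ 0.75490609, -0.80461878,  0.70322419]), 'orientation': array([-2.16636383, -0.41917132,  0.20862921])}
{'fx': 535.4913121771817, 'fy': 535.4913121771817, 'cx': 278.08770775368407, 'cy': 206.5761836098499, 'eye': array([-0.31864915,  0.20601787,  1.16045484]), 'orientation': array([-1.55814103,  2.12809525, -0.76436524])}
top drawer_front 0.75 [214.914 353.304]
  mask 0.93 ((343.7443542480469, 210.1312255859375), (62.55553436279297, 33.50722885131836), 8.583621978759766) [317.016 188.118 376.992 225.582]
top offcut 0.85 [193.62  349.216]
  mask 0.56 ((347.28375244140625, 187.70272827148438), (21.536266326904297, 59.84123229980469), 80.53767395019531) [319.2   173.418 375.48  201.6  ]
  mask 0.66 ((353.9615478515625, 178.30770874023438), (88.84061431884766, 115.12017059326172), 78.69007110595703) [296.128 127.806 409.08  224.7  ]
top pliers 0.56 [239.988 362.096]
  mask 0.68 ((358.3999938964844, 237.30003356933594), (19.677398681640625, 59.479408264160156), 63.43495178
[... 274 characters left out ...]
9274,  0.46861011, -0.04859836,  1.53248752,  0.02409856,
        1.14100036, -0.08228592]), 'qd': array([ 7.79153425e-04, -1.14153339e-03, -4.79904486e-04,  7.30823334e-05,
        6.48517497e-04, -1.23837601e-03, -3.83559167e-04]), 'joint_efforts': array([-1.99262712e-05, -5.10163665e+01, -4.70248936e-02, -2.38014275e+01,
        1.08054912e-02,  9.13401145e-04,  8.86876450e-06]), 'eef_pos': array([ 0.2427612 , -0.62986328,  0.19163332]), 'orientation': array([3.08854422e+00, 5.74514411e-01, 8.66945345e-05]), 'contact_force': array([ 0.48325348, -0.03803693, -0.63685693]), 'ft_torque': array([-0.05257197, -0.07279904, -0.00467314]), 'grasp_force': 0.0, 'gripper_width': 0.08571333166949487}
```

View pics/top1.png

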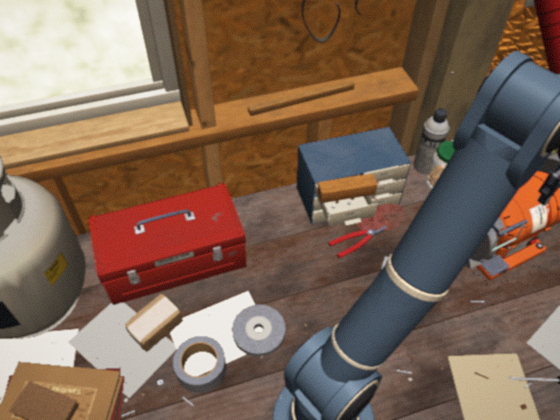

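View pics/scene1.png

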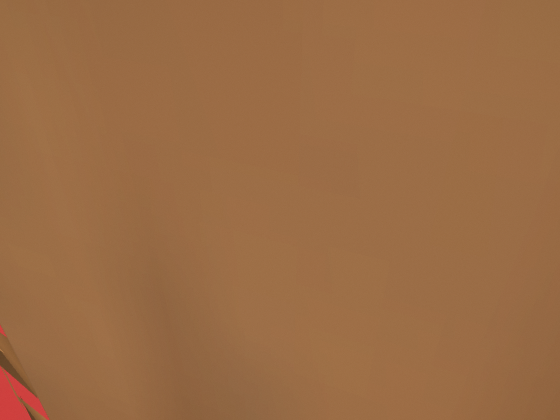

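```bash
python3 - <<'E'
from h import *
print('front',ray('top',353.3,214.9,.142),'offc',ray('top',349.2,193.6,.153))
print('pliers',ray('top',362.1,240,0),'toolbox',ray('top',175.2,259.4,0))
optics.get_image('top')
for t,z in(('offcut',.191),('parts_cabinet',.17),('parts_cabinet_drawer20',.166),('pliers',.013)):
    q=nets.masks_of('top',t)
    if not q: print(t,'none'); continue
    c=max(cv2.findContours(q[0]['pixels'].astype('uint8'),0,2)[0],key=cv2.contourArea)
    a=cv2.approxPolyDP(c,3,True)[:,0]
    print(t,q[0]['p'],[(*map(int,x),*np.round(ray('top',*x,z)[:2],3)) for x in a])
E
```

```text
front [ 0.39436677 -0.21850397  0.142     ] offc [ 0.45221001 -0.23042792  0.153     ]
pliers [ 0.40763146 -0.2669015   0.        ] toolbox [0.49605059 0.21959481 0.        ]
offcut 0.75 [(377, 183, np.float64(0.434), np.float64(-0.292)), (372, 174, np.float64(0.465), np.float64(-0.292)), (321, 181, np.float64(0.481), np.float64(-0.164)), (318, 194, np.float64(0.444), np.float64(-0.142)), (322, 202, np.float64(0.418), np.float64(-0.143)), (375, 194, np.float64(0.403), np.float64(-0.272))]
parts_cabinet 0.85 [(390, 128, np.float64(0.624), np.float64(-0.419)), (299, 145, np.float64(0.636), np.float64(-0.161)), (297, 189, np.float64(0.491), np.float64(-0.106)), (312, 223, np.float64(0.381), np.float64(-0.105)), (352, 224, np.float64(0.351), np.float64(-0.193)), (373, 216, np.float64(0.358), np.float64(-0.25)), (379, 206, np.float64(0.381), np.float64(-0.276)), (399, 203, np.float64(0.376), np.float64(-0.326)), (411, 162, np.float64(0.491), np.float64(-0.416))]
parts_cabinet_drawer20 0.81 [(377, 204, np.float64(0.391), np.float64(-0.276)), (369, 196, np.float64(0.421), np.float64(-0.268)), (321, 203, np.float64(0.435), np.float64(-0.148)), (331, 225, np.float64(0.365), np.float64(-0.147)), (371, 217, np.float64(0.359), np.float64(-0.246))]
pliers 0.72 [(385, 226, np.float64(0.424), np.float64(-0.339)), (346, 234, np.float64(0.43), np.float64(-0.229)), (329, 244, np.float64(0.414), np.float64(-0.174)), (365, 234, np.float64(0.415), np.float64(-0.277)), (359, 243, np.float64(0.393), np.float64(-0.25)), (339, 253, np.float64(0.379), np.float64(-0.188)), (342, 256, np.float64(0.368), np.float64(-0.192))]
```

```bash
python3 - <<'E'
from h import *
im=cv2.imread('pics/top1.png')
c=cv2.resize(im[115:265,285:425],None,fx=5,fy=5,interpolation=cv2.INTER_CUBIC)[:600]
c=cv2.resize(im[120:240,285:425],None,fx=5,fy=5,interpolation=cv2.INTER_CUBIC)
for k in range(0,140,20): cv2.putText(c,str(285+k),(k*5,10),0,.35,(0,255,255),1)
for k in range(0,120,20): cv2.putText(c,str(120+k),(0,k*5+10),0,.35,(0,255,255),1)
cv2.imwrite('pics/crop1.png',c)
E
```

```text
(no output)
```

View pics/crop1.png

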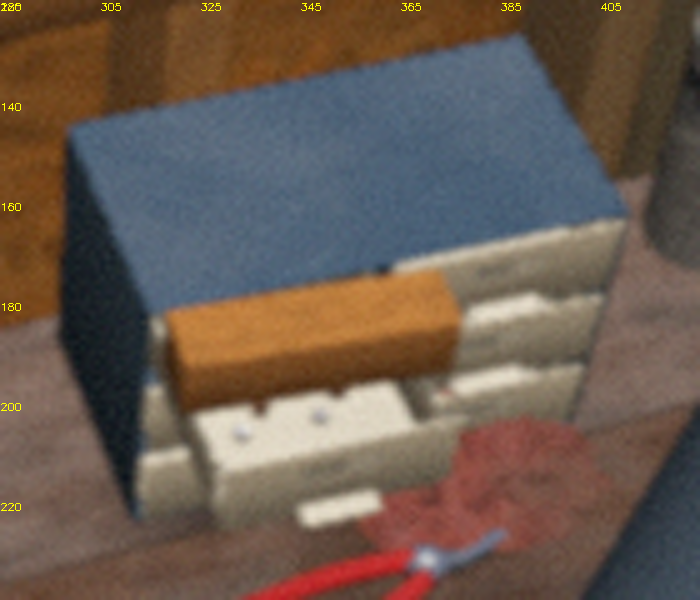

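```bash
cat > fit.py <<'E'
from h import *
from scipy.optimize import least_squares
def fit(L,uv,x0):
    L=np.array(L,float);uv=np.array(uv,float)
    f=lambda q:(proj('top',np.c_[L[:,:2]@np.array([[np.cos(q[2]),np.sin(q[2])],[-np.sin(q[2]),np.cos(q[2])]])+q[:2],L[:,2]])-uv).ravel()
    s=least_squares(f,x0); return s.x.round(4),s.fun.reshape(-1,2).round(1).tolist()
E
python3 - <<'E'
from fit import *
c=lambda *a:[(285+u/5,120+v/5) for u,v in a]
print('cab',fit([[.077,.13,.17],[.077,-.13,.17],[-.063,-.13,.17],[-.063,.13,.17]],c((70,128),(522,35),(627,213),(153,315)),[.55,-.28,-.05]))
print('off',fit([[.019,.07,.191],[.019,-.07,.191],[-.019,-.07,.191],[-.019,.07,.191],[-.019,.07,.153],[-.019,-.07,.153]],c((167,312),(443,270),(462,320),(185,363),(188,410),(460,370)),[.45,-.22,-.1]))
print('board',fit([[0,.061,.166],[0,-.061,.166],[0,.061,.117],[0,-.061,.117]],c((215,475),(455,415),(217,530),(455,470)),[.39,-.22,-.1]))
print(fit([[-.012,.02,.125],[-.012,-.02,.125]],c((298,515),(382,492)),[.39,-.22,-.1]))
print(R.from_rotvec(ctrl.get_state()['orientation']).as_matrix().round(3))
E
```

```text
cab (array([ 0.5552, -0.2875, -0.0266]), [[-0.7, -0.4], [-0.1, -0.1], [1.0, -0.0], [-0.2, 0.3]])
off (array([ 0.4558, -0.2257, -0.1051]), [[0.2, -1.1], [-0.0, -1.0], [1.1, 0.2], [0.6, 0.3], [-1.1, 1.0], [-0.8, 0.4]])
board (array([ 0.3964, -0.2167, -0.0098]), [[1.6, -1.0], [0.9, -0.5], [-0.4, 0.5], [-2.1, 1.1]])
(array([ 0.4017, -0.218 , -0.0079]), [[0.8, -0.4], [-0.8, 0.4]])
[[ 0.933  0.36   0.   ]
 [ 0.36  -0.933 -0.   ]
 [ 0.     0.    -1.   ]]
```

Request:
servo_tool --pt "0 0 -0.52 0 0 -0.915 0.38" --pt "0 0 -0.52 0 0 -0.915 0.38" --pt "0 0 -0.52 0 0 -0.915 0.38" --pt "0 0 -0.52 0 0 -0.915 0.38" --pt "0 0 -0.52 0 0 -0.915 0.38" --pt "0 0 -0.52 0 0 -0.915 0.38" --pt "0 0 -0.52 0 0 -0.915 0.38" --pt "0 0 -0.52 0 0 -0.915 0.38" --pt "0 0 -0.52 0 0 -0.915 0.38" --pt "0 0 -0.52 0 0 -0.915 0.38" --pt "0 0 0 0 0 0 0.38" --pt "0 0 0 0 0 0 0.38"

```text
time_s: 2.35
eef_pos: [0.2428, -0.6301, 0.3221]
orientation: [2.337, 2.097, -0.0]
contact_force: [-0.6, -0.4, -0.8]
gripper_width: 0.053
grasp_force: 0.0
```

Request:
servo_tool --pt "0.7 0.28 0 0 0 0 0.38" --pt "0.7 0.28 0 0 0 0 0.38" --pt "0.7 0.28 0 0 0 0 0.38" --pt "0.7 0.28 0 0 0 0 0.38" --pt "0.7 0.28 0 0 0 0 0.38" --pt "0.7 0.28 0 0 0 0 0.38" --pt "0.7 0.28 0 0 0 0 0.38" --pt "0.7 0.28 0 0 0 0 0.38" --pt "0.7 0.28 0 0 0 0 0.38" --pt "0.7 0.28 0 0 0 0 0.38" --pt "0.7 0.28 0 0 0 0 0.38" --pt "0.7 0.28 0 0 0 0 0.38"

```text
time_s: 3.35
eef_pos: [0.3481, -0.4285, 0.3203]
orientation: [-2.336, -2.097, -0.0]
contact_force: [-0.2, -0.1, 0.2]
gripper_width: 0.0528
grasp_force: 0.0
```

Request:
servo_tool --pt "0.7 0.28 0 0 0 0 0.38" --pt "0.7 0.28 0 0 0 0 0.38" --pt "0.7 0.28 0 0 0 0 0.38" --pt "0.7 0.28 0 0 0 0 0.38" --pt "0.7 0.28 0 0 0 0 0.38" --pt "0.7 0.28 0 0 0 0 0.38" --pt "0.7 0.28 0 0 0 0 0.38" --pt "0.7 0.28 0 0 0 0 0.38" --pt "0.7 0.28 0 0 0 0 0.38" --pt "0.7 0.28 0 0 0 0 0.38" --pt "0 0 0 0 0 0 0.38"

```text
time_s: 4.27
eef_pos: [0.4377, -0.2586, 0.3207]
orientation: [-2.329, -2.106, -0.002]
contact_force: [0.4, 0.2, -0.7]
gripper_width: 0.0528
grasp_force: 0.0
```

```bash
python3 - <<'E'
from h import *
a=save('top','top2.png'); b=save('scene','s2.png')
cv2.imwrite('pics/both2.png',np.vstack([cv2.resize(x[...,::-1],(400,300)) for x in (a,b)]))
for n in('top','scene'):
  for q in nets.tip_of(n,'offcut')[:1]: print(n,q)
s=ctrl.get_state(); print(s['time_s'],s['eef_pos'],s['joint_positions'])
E
```

```text
top {'centre': [0.4583, 0.6202], 'p': 0.92}
4.4667 [ 0.43532772 -0.26424304  0.32096147] [ 0.91138481  0.13699855 -0.50258317  1.70895013  0.06858268  1.31407478
  0.28749221]
```

View pics/both2.png

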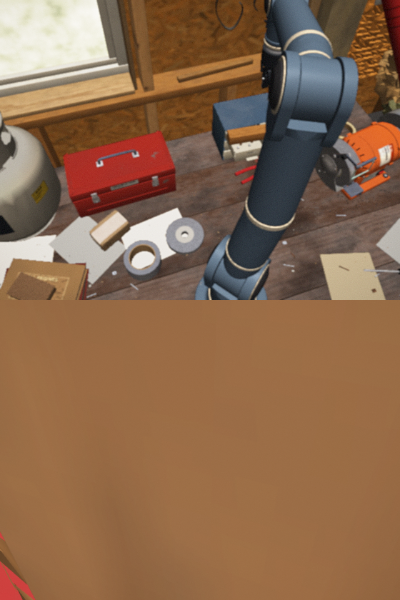

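Request:
servo_tool --pt "0.52 0.21 0 0 0 0 0.38" --pt "0.52 0.21 0 0 0 0 0.38" --pt "0.52 0.21 0 0 0 0 0.38" --pt "0 0 0.5 0 0 0 0.38" --pt "0 0 0.5 0 0 0 0.38" --pt "0 0 0.5 0 0 0 0.38" --pt "0 0 0.5 0 0 0 0.38" --pt "0 0 0.5 0 0 0 0.38" --pt "0 0 0.5 0 0 0 0.38" --pt "0 0 0.5 0 0 0 0.38" --pt "0 0 0.5 0 0 0 0.38" --pt "0 0 0 0 0 0 0.38"

```text
time_s: 5.47
eef_pos: [0.4536, -0.2268, 0.2189]
orientation: [-2.335, -2.095, 0.004]
contact_force: [-0.1, -0.5, -0.1]
gripper_width: 0.0529
grasp_force: 0.0
```

```bash
python3 - <<'E'
from h import *
a=save('top','top3.png')
cv2.imwrite('pics/crop3.png',cv2.resize(a[120:240,285:425,::-1],None,fx=5,fy=5,interpolation=cv2.INTER_CUBIC))
s=ctrl.get_state(); print(s['time_s'],s['eef_pos'],s['joint_positions'])
M=R.from_rotvec(s['orientation']).as_matrix()
print((proj('top',s['eef_pos']+np.array([[0,0,0],[0,.03,0],[0,-.03,0]])@M.T)-[285,120])*5)
E
```

```text
5.5167 [ 0.45452954 -0.2269122   0.2203204 ] [ 0.84051989  0.21301689 -0.53388303  1.86034949  0.12048769  1.10319392
  0.15410762]
[[327.52047764 274.18542667]
 [309.9420494  229.57801717]
 [345.61993145 320.11500222]]
```

View pics/crop3.png

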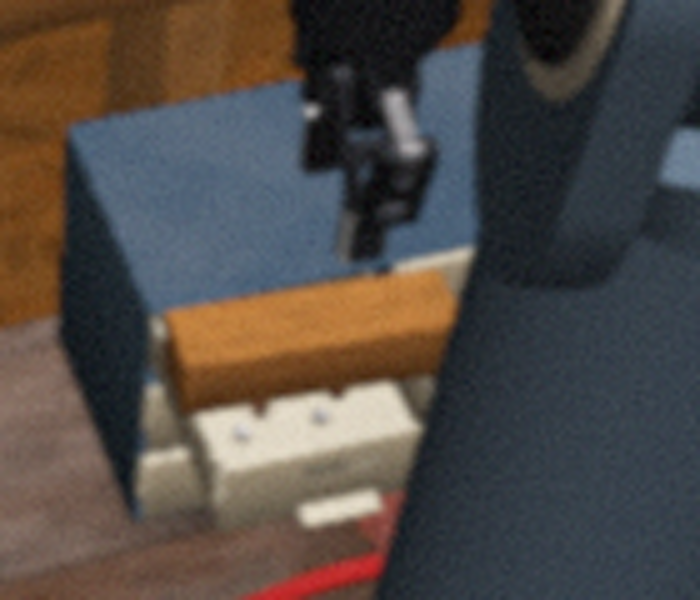

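```bash
python3 - <<'E'
from h import *
s=ctrl.get_state(); M=R.from_rotvec(s['orientation']).as_matrix()
for d in(0,.019,.04,.073): print(d,((proj('top',s['eef_pos']+np.array([[0,0,-d],[0,.03,-d],[0,-.03,-d]])@M.T)-[285,120])*5).round().tolist())
print(proj('top',[[0,0,0.],[0,0,.1]]))
a=cv2.imread('pics/top3.png')
cv2.imwrite('pics/crop4.png',cv2.resize(a[120:185,330:390],None,fx=9,fy=9,interpolation=cv2.INTER_CUBIC)*1.0*1.6)
cv2.imwrite('pics/b.png',a[330:,230:400])
E
```

```text
0 [[328.0, 274.0], [310.0, 230.0], [346.0, 320.0]]
0.019 [[332.0, 247.0], [314.0, 202.0], [350.0, 293.0]]
0.04 [[337.0, 216.0], [319.0, 171.0], [356.0, 262.0]]
0.073 [[345.0, 165.0], [326.0, 120.0], [364.0, 212.0]]
[[322.42602915 420.70960145]
 [325.9434027  404.23404183]][ WARN:0@0.316] global loadsave.cpp:1063 imwrite_ Unsupported depth image for selected encoder is fallbacked to CV_8U.
```

View pics/crop4.png

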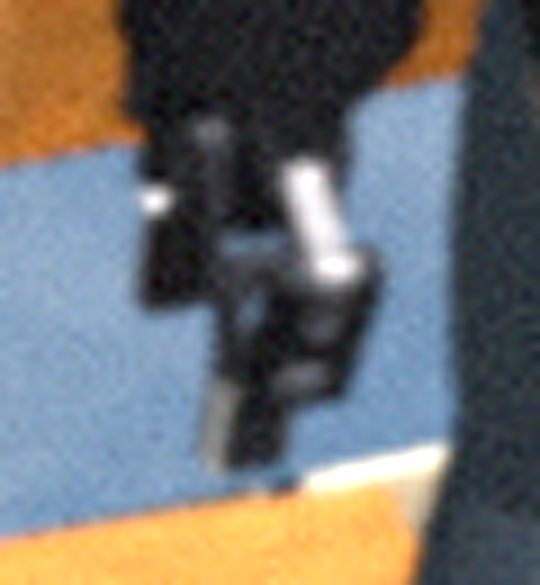

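Request:
servo_tool --pt "0 0 0 0 0 0 1" --pt "0 0 0 0 0 0 1" --pt "0 0 0 0 0 0 1" --pt "0 0 0 0 0 0 1" --pt "0 0 0 0 0 0 1" --pt "0 0 0 0 0 0 1" --pt "0 0 0 0 0 0 1" --pt "0 0 0 0 0 0 1"

```text
time_s: 6.18
eef_pos: [0.456, -0.226, 0.2217]
orientation: [2.335, 2.102, 0.0]
contact_force: [0.2, -0.4, -0.4]
gripper_width: 0.0001
grasp_force: 0.0
```

```bash
python3 - <<'E'
from h import *
a=save('top','top4.png')[...,::-1].copy()
c=cv2.resize(a[110:210,300:400],None,fx=6,fy=6,interpolation=cv2.INTER_CUBIC); c=cv2.convertScaleAbs(c,alpha=1.6)
s=ctrl.get_state(); print(s['eef_pos'],s['gripper_width'])
M=R.from_rotvec(s['orientation']).as_matrix()
for d in(0,.019,.073,.16):
    u=((proj('top',s['eef_pos']+M@[0,0,-d])-[300,110])*6).astype(int); cv2.drawMarker(c,tuple(map(int,u)),(0,255,0),0,14); print(d,u)
# offcut model
q=[.4555,-.2262,-.105];A=np.array([[np.cos(q[2]),-np.sin(q[2])],[np.sin(q[2]),np.cos(q[2])]])
P=np.array([[a_,b_]for a_,b_ in((.019,.07),(.019,-.07),(-.019,-.07),(-.019,.07))])@A.T+q[:2]
cv2.polylines(c,[((proj('top',np.c_[P,[.191]*4])-[300,110])*6).astype(int)],True,(255,0,255),1)
cv2.imwrite('pics/crop5.png',c)
E
```

```text
[ 0.45601415 -0.22597865  0.22164366] 2.5941647858343026e-06
0 [299 384]
0.019 [305 351]
0.073 [320 254]
0.16 [348  81]
```

View pics/crop5.png

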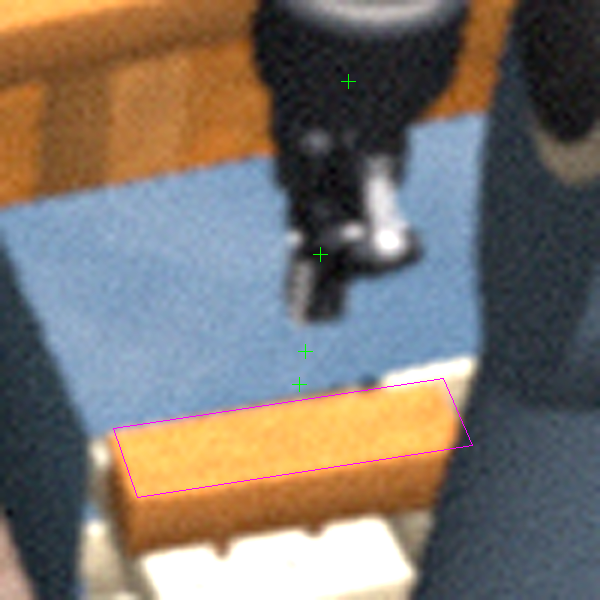

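Request:
servo_tool --pt "0 0.64 0 0 0 0 1" --pt "0 0.64 0 0 0 0 1" --pt "0 0.64 0 0 0 0 1" --pt "0 0.64 0 0 0 0 1" --pt "0 0.64 0 0 0 0 1" --pt "0 0 0.28 0 0 0 1" --pt "0 0 0.28 0 0 0 1" --pt "0 0 0.28 0 0 0 1" --pt "0 0 0.28 0 0 0 1" --pt "0 0 0.28 0 0 0 1" --pt "0 0 0 0 0 0 1" --pt "0 0 0 0 0 0 1"

```text
time_s: 7.23
eef_pos: [0.5349, -0.2344, 0.1862]
orientation: [-2.335, -2.101, 0.001]
contact_force: [-0.1, 0.4, 1.0]
gripper_width: -0.0001
grasp_force: 0.0
```

Request:
servo_tool --pt "0 0 0.1 0 0 0 1" --pt "0 0 0.1 0 0 0 1" --pt "0 0 0.1 0 0 0 1" --pt "0 0 0 0 0 0 1" --pt "0 0 0 0 0 0 1"

```text
time_s: 7.65
eef_pos: [0.5355, -0.2343, 0.179]
orientation: [-2.335, -2.102, 0.0]
contact_force: [0.3, -0.3, 0.3]
gripper_width: 0.0001
grasp_force: 0.0
```

Request:
servo_tool --pt "0 0 0.1 0 0 0 1" --pt "0 0 0.1 0 0 0 1" --pt "0 0 0 0 0 0 1" --pt "0 0 0 0 0 0 1"

```text
time_s: 7.98
eef_pos: [0.5354, -0.2343, 0.1739]
orientation: [-2.335, -2.102, 0.0]
contact_force: [-0.8, -0.1, -0.6]
gripper_width: -0.0003
grasp_force: 0.0
```

Request:
servo_tool --pt "0 0 0.1 0 0 0 1" --pt "0 0 0.08 0 0 0 1" --pt "0 0 0 0 0 0 1"

```text
time_s: 8.23
eef_pos: [0.5352, -0.2343, 0.1691]
orientation: [-2.334, -2.101, 0.001]
contact_force: [0.2, -0.1, 0.0]
gripper_width: -0.0003
grasp_force: 0.0
```

Request:
servo_tool --pt "0 0 0.06 0 0 0 1" --pt "0 0 0 0 0 0 1"

```text
time_s: 8.4
eef_pos: [0.5354, -0.2343, 0.1678]
orientation: [-2.335, -2.102, 0.0]
contact_force: [-0.3, -0.2, -0.3]
gripper_width: 0.0001
grasp_force: 0.0
```

Request:
servo_tool --pt "0 0 0.1 0 0 0 1" --pt "0 0 0.1 0 0 0 1" --pt "0 0 0 0 0 0 1"

```text
time_s: 8.65
eef_pos: [0.5352, -0.2342, 0.1625]
orientation: [-2.334, -2.101, 0.001]
contact_force: [0.4, -0.6, 0.3]
gripper_width: -0.0
grasp_force: 0.0
```

```bash
python3 - <<'E'
from h import *
a=save('top','top6.png')[...,::-1].copy()
c=cv2.resize(a[100:200,300:400],None,fx=6,fy=6,interpolation=cv2.INTER_CUBIC); c=cv2.convertScaleAbs(c,alpha=1.6)
s=ctrl.get_state(); print(s['eef_pos'],s['contact_force'])
for dz in(0,.02,.04):
    u=((proj('top',s['eef_pos']+[0,0,dz])-[300,100])*6).astype(int); cv2.drawMarker(c,tuple(map(int,u)),(0,255,0),0,14); print(dz,u)
cv2.imwrite('pics/crop6.png',c)
E
```

```text
[ 0.53528636 -0.23435746  0.1627319 ] [ 0.0997455  -0.57601296 -0.06374206]
0 [231 403]
0.02 [235 371]
0.04 [240 337]
```

View pics/crop6.png

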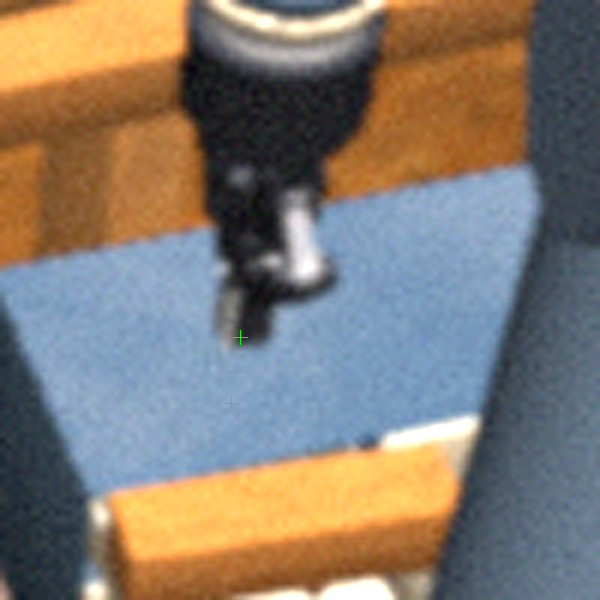

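Request:
servo_tool --pt "0 0 0.1 0 0 0 1" --pt "0 0 0.1 0 0 0 1" --pt "0 0 0.1 0 0 0 1" --pt "0 0 0.1 0 0 0 1" --pt "0 0 0 0 0 0 1"

```text
time_s: 9.12
eef_pos: [0.5351, -0.2343, 0.1524]
orientation: [-2.334, -2.101, 0.001]
contact_force: [-0.2, -1.0, -0.2]
gripper_width: -0.0
grasp_force: 0.0
```

Request:
servo_tool --pt "0 0 0.1 0 0 0 1" --pt "0 0 0.1 0 0 0 1" --pt "0 0 0.1 0 0 0 1" --pt "0 0 0 0 0 0 1"

```text
time_s: 9.45
eef_pos: [0.5352, -0.2343, 0.145]
orientation: [-2.334, -2.101, 0.001]
contact_force: [0.0, 0.2, -0.0]
gripper_width: 0.0001
grasp_force: 0.0
```

Request:
servo_tool --pt "0 0 0.1 0 0 0 1" --pt "0 0 0.1 0 0 0 1" --pt "0 0 0 0 0 0 1"

```text
time_s: 9.7
eef_pos: [0.5352, -0.2343, 0.14]
orientation: [-2.334, -2.101, 0.001]
contact_force: [-1.2, 1.0, -0.2]
gripper_width: 0.0002
grasp_force: 0.0
```

Request:
servo_tool --pt "0 0 0.08 0 0 0 1" --pt "0 0 0 0 0 0 1"

```text
time_s: 9.87
eef_pos: [0.5354, -0.2343, 0.1383]
orientation: [-2.335, -2.102, 0.0]
contact_force: [-0.1, 0.0, -0.7]
gripper_width: 0.0003
grasp_force: 0.0
```

Request:
servo_tool --pt "0 0 0.08 0 0 0 1" --pt "0 0 0 0 0 0 1"

```text
time_s: 10.03
eef_pos: [0.5354, -0.2343, 0.1363]
orientation: [-2.335, -2.102, 0.0]
contact_force: [-0.4, 0.4, -0.5]
gripper_width: -0.0002
grasp_force: 0.0
```

Request:
servo_tool --pt "0 0 0.08 0 0 0 1" --pt "0 0 0 0 0 0 1"

```text
time_s: 10.2
eef_pos: [0.5353, -0.2343, 0.1343]
orientation: [-2.335, -2.101, 0.0]
contact_force: [-0.6, 0.3, 0.0]
gripper_width: 0.0002
grasp_force: 0.0
```

Request:
servo_tool --pt "0 0 0.06 0 0 0 1" --pt "0 0 0 0 0 0 1"

```text
time_s: 10.37
eef_pos: [0.5354, -0.2343, 0.1329]
orientation: [-2.335, -2.102, 0.0]
contact_force: [0.4, 0.1, -0.7]
gripper_width: 0.0002
grasp_force: 0.0
```

Request:
servo_tool --pt "0 0 0.06 0 0 0 1" --pt "0 0 0 0 0 0 1"

```text
time_s: 10.53
eef_pos: [0.5354, -0.2343, 0.1314]
orientation: [-2.335, -2.102, 0.0]
contact_force: [-0.1, 0.1, 0.9]
gripper_width: -0.0005
grasp_force: 0.0
```

Request:
servo_tool --pt "0 0 0.06 0 0 0 1" --pt "0 0 0 0 0 0 1"

```text
time_s: 10.7
eef_pos: [0.5357, -0.2344, 0.131]
orientation: [2.335, 2.101, -0.0]
contact_force: [-1.3, 1.1, 5.3]
gripper_width: 0.0003
grasp_force: 2.4
```

```bash
python3 - <<'E'
from h import *
a=save('top','top7.png')[...,::-1].copy()
c=cv2.resize(a[120:190,310:380],None,fx=8,fy=8,interpolation=cv2.INTER_CUBIC); c=cv2.convertScaleAbs(c,alpha=2)
s=ctrl.get_state(); print(s['eef_pos'],s['contact_force'])
for dz in(0,.02,.04):
    u=((proj('top',s['eef_pos']+[0,0,dz])-[310,120])*8).astype(int); cv2.drawMarker(c,tuple(map(int,u)),(0,255,0),0,14); print(dz,u)
cv2.imwrite('pics/crop7.png',c)
E
```

```text
[ 0.53567715 -0.23442209  0.13095027] [-2.4886233  -0.39088675  4.95364706]
0 [219 444]
0.02 [225 402]
0.04 [230 359]
```

View pics/crop7.png

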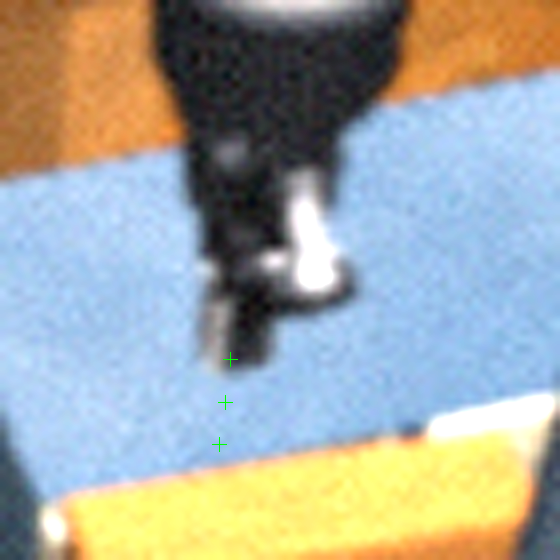

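Request:
servo_tool --pt "0 0 -0.55 0 0 0 1" --pt "0 0 -0.55 0 0 0 0.38" --pt "0 0 -0.55 0 0 0 0.38" --pt "0 0 -0.55 0 0 0 0.38" --pt "0 0 -0.55 0 0 0 0.38" --pt "0 -0.64 0 0 0 0 0.38" --pt "0 -0.64 0 0 0 0 0.38" --pt "0 -0.64 0 0 0 0 0.38" --pt "0 -0.64 0 0 0 0 0.38" --pt "0 -0.64 0 0 0 0 0.38" --pt "0 0 0 0 0 0 0.38" --pt "0 0 0 0 0 0 0.38"

```text
time_s: 11.75
eef_pos: [0.4559, -0.2262, 0.1992]
orientation: [2.335, 2.1, -0.0]
contact_force: [-0.3, -0.6, 0.5]
gripper_width: 0.0528
grasp_force: 0.0
```

Request:
servo_tool --pt "0 0 0.3 0 0 0 0.38" --pt "0 0 0.3 0 0 0 0.38" --pt "0 0 0.3 0 0 0 0.38" --pt "0 0 0.3 0 0 0 0.38" --pt "0 0 0.3 0 0 0 0.38" --pt "0 0 0.3 0 0 0 0.38" --pt "0 0 0.3 0 0 0 0.38" --pt "0 0 0 0 0 0 0.38" --pt "0 0 0 0 0 0 0.38"

```text
time_s: 12.5
eef_pos: [0.4558, -0.2258, 0.1458]
orientation: [-2.334, -2.101, 0.0]
contact_force: [-0.6, 0.4, 0.3]
gripper_width: 0.0528
grasp_force: 0.0
```

Not touching; 12 mm more, then close.

Request:
servo_tool --pt "0 0 0.16 0 0 0 0.38" --pt "0 0 0.16 0 0 0 0.38" --pt "0 0 0.16 0 0 0 0.38" --pt "0 0 0 0 0 0 0.38"

```text
time_s: 12.83
eef_pos: [0.4554, -0.2258, 0.1336]
orientation: [-2.334, -2.101, 0.001]
contact_force: [0.1, -0.2, 1.0]
gripper_width: 0.053
grasp_force: 0.0
```

Request:
servo_tool --pt "0 0 0 0 0 0 0.6" --pt "0 0 0 0 0 0 0.8" --pt "0 0 0 0 0 0 0.8" --pt "0 0 0 0 0 0 0.8" --pt "0 0 0 0 0 0 0.8" --pt "0 0 0 0 0 0 0.8" --newtons 50

```text
time_s: 13.33
eef_pos: [0.4563, -0.226, 0.1346]
orientation: [2.334, 2.102, 0.0]
contact_force: [0.0, -0.2, 0.5]
gripper_width: 0.0366
grasp_force: 52.0
```

Request:
servo_tool --pt "0 0 -0.2 0 0 0 0.8" --pt "0 0 -0.3 0 0 0 0.8" --pt "0 0 -0.4 0 0 0 0.8" --pt "0 0 -0.5 0 0 0 0.8" --pt "0 0 -0.5 0 0 0 0.8" --pt "0 0 -0.5 0 0 0 0.8" --pt "0 0 -0.5 0 0 0 0.8" --pt "0 0 -0.5 0 0 0 0.8" --pt "0 0 0 0 0 0 0.8"

```text
time_s: 14.08
eef_pos: [0.4578, -0.2266, 0.2227]
orientation: [2.331, 2.098, 0.003]
contact_force: [0.7, -0.1, -1.6]
gripper_width: 0.0368
grasp_force: 52.0
```

```bash
python3 - <<'E'
from h import *
for p in((245,265),(242,235),(307,224),(260,305),(258,300)): print(p,ray('top',*p,0).round(3))
print(proj('top',[[.38,-.036,0],[.38,-.074,0],[.52,-.074,0],[.52,-.036,0]]).round())
print(ctrl.get_state()['gripper_width'],ctrl.get_state()['contact_force'],ctrl.get_state()['eef_pos'])
E
```

```text
(245, 265) [0.425 0.052 0.   ]
(242, 235) [0.52  0.034 0.   ]
(307, 224) [ 0.502 -0.145  0.   ]
(260, 305) [0.303 0.048 0.   ]
(258, 300) [0.317 0.049 0.   ]
[[283. 271.]
 [297. 267.]
 [280. 225.]
 [267. 229.]]
0.036840588036474 [ 0.73428023 -0.09640174 -1.55612561] [ 0.45780318 -0.22655621  0.22271284]
```

Request:
servo_tool --pt "0 0 0 0 0 1 0.8" --pt "0 0 0 0 0 1 0.8" --pt "0 0 0 0 0 1 0.8" --pt "0 0 0 0 0 1 0.8" --pt "0 0 0 0 0 1 0.8" --pt "0 0 0 0 0 1 0.8" --pt "0 0 0 0 0 1 0.8" --pt "0 0 0 0 0 1 0.8" --pt "0 0 0 0 0 1 0.8" --pt "0 0 0 0 0 1 0.8" --pt "0 0 0 0 0 1 0.8" --pt "0 0 0 0 0 1 0.8"

```text
time_s: 15.08
eef_pos: [0.4557, -0.2258, 0.2191]
orientation: [-3.141, -0.031, 0.001]
contact_force: [0.1, 0.6, -1.0]
gripper_width: 0.0366
grasp_force: 52.0
```

Request:
servo_tool --pt "0 0 0 0 0 0 0.8" --pt "0 -0.68 0 0 0 0 0.8" --pt "0 -0.68 0 0 0 0 0.8" --pt "0 -0.68 0 0 0 0 0.8" --pt "0 -0.68 0 0 0 0 0.8" --pt "0 -0.68 0 0 0 0 0.8" --pt "0 -0.68 0 0 0 0 0.8" --pt "0 -0.68 0 0 0 0 0.8" --pt "0 -0.68 0 0 0 0 0.8" --pt "0 -0.68 0 0 0 0 0.8" --pt "0 -0.68 0 0 0 0 0.8" --pt "0 0 0 0 0 0 0.8"

```text
time_s: 16.08
eef_pos: [0.4514, -0.0522, 0.2195]
orientation: [-3.14, -0.054, -0.0]
contact_force: [-0.1, -0.4, -1.0]
gripper_width: 0.0368
grasp_force: 51.9
```

Request:
servo_tool --pt "0 0 0.6 0 0 0 0.8" --pt "0 0 0.6 0 0 0 0.8" --pt "0 0 0.6 0 0 0 0.8" --pt "0 0 0.6 0 0 0 0.8" --pt "0 0 0.6 0 0 0 0.8" --pt "0 0 0.6 0 0 0 0.8" --pt "0 0 0.6 0 0 0 0.8" --pt "0 0 0.6 0 0 0 0.8" --pt "0 0 0.6 0 0 0 0.8" --pt "0 0 0.6 0 0 0 0.8" --pt "0 0 0.6 0 0 0 0.8" --pt "0 0 0.6 0 0 0 0.8"

```text
time_s: 17.08
eef_pos: [0.4518, -0.0569, 0.0387]
orientation: [3.141, 0.043, 0.0]
contact_force: [0.2, 0.3, 0.1]
gripper_width: 0.0374
grasp_force: 51.9
```

Request:
servo_tool --pt "0 0 0.4 0 0 0 0.8" --pt "0 0 0.4 0 0 0 0.8" --pt "0 0 0.4 0 0 0 0.8" --pt "0 0 0.3 0 0 0 0.8" --pt "0 0 0.2 0 0 0 0.8" --pt "0 0 0.2 0 0 0 0.8" --pt "0 0 0 0 0 0 0.8" --pt "0 0 0 0 0 0 0.8"

```text
time_s: 17.75
eef_pos: [0.4517, -0.056, -0.0081]
orientation: [3.141, 0.041, 0.0]
contact_force: [-0.9, -0.7, -0.8]
gripper_width: 0.0367
grasp_force: 51.9
```

Request:
servo_tool --pt "0 0 0.1 0 0 0 0.8" --pt "0 0 0.1 0 0 0 0.8" --pt "0 0 0.08 0 0 0 0.8" --pt "0 0 0 0 0 0 0.8"

```text
time_s: 18.08
eef_pos: [0.4514, -0.0561, -0.0154]
orientation: [3.141, 0.041, -0.001]
contact_force: [0.3, -0.1, -1.5]
gripper_width: 0.0364
grasp_force: 51.9
```

Request:
servo_tool --pt "0 0 0.06 0 0 0 0.8" --pt "0 0 0 0 0 0 0.8"

```text
time_s: 18.25
eef_pos: [0.4516, -0.0561, -0.0168]
orientation: [3.141, 0.04, -0.0]
contact_force: [-0.2, -0.4, -2.0]
gripper_width: 0.0366
grasp_force: 51.9
```

Request:
servo_tool --pt "0 0 0.06 0 0 0 0.8" --pt "0 0 0 0 0 0 0.8"

```text
time_s: 18.42
eef_pos: [0.4515, -0.056, -0.0183]
orientation: [3.141, 0.041, -0.0]
contact_force: [1.3, -0.4, -0.9]
gripper_width: 0.037
grasp_force: 51.9
```

Request:
servo_tool --pt "0 0 0.06 0 0 0 0.8" --pt "0 0 0 0 0 0 0.8"

```text
time_s: 18.58
eef_pos: [0.4517, -0.0561, -0.0187]
orientation: [3.14, 0.04, -0.0]
contact_force: [-3.1, -0.4, 10.8]
gripper_width: 0.0369
grasp_force: 53.2
```

Request:
servo_tool --pt "0 0 -0.04 0 0 0 0.8" --pt "0 0 0 0 0 0 0.5" --pt "0 0 0 0 0 0 0.3" --pt "0 0 0 0 0 0 0.2" --pt "0 0 0 0 0 0 0.2" --pt "0 0 0 0 0 0 0.2" --pt "0 0 -0.2 0 0 0 0.2" --pt "0 0 -0.4 0 0 0 0.2" --pt "0 0 -0.6 0 0 0 0.2" --pt "0 0 -0.6 0 0 0 0.2" --pt "0 0 -0.8 0 0 0 0.2" --pt "0 0 0 0 0 0 0.2"

```text
time_s: 19.58
eef_pos: [0.4544, -0.0561, 0.0501]
orientation: [3.14, 0.041, 0.011]
contact_force: [1.4, 0.1, 0.7]
gripper_width: 0.0683
grasp_force: 0.0
```

Request:
servo_tool --pt "0 0 -0.8 0 0 0 1" --pt "0 0 -0.8 0 0 0 1" --pt "0 0 -0.8 0 0 0 1" --pt "0 0 -0.8 0 0 0 1" --pt "0 0 -0.8 0 0 0 1" --pt "0 0 -0.8 0 0 0 1" --pt "0 0 -0.8 0 0 0 1" --pt "0 0 0 0 0 0 1" --pt "0 0 0 0 0 0 1"

```text
time_s: 20.33
eef_pos: [0.4521, -0.0561, 0.1873]
orientation: [3.14, 0.04, 0.004]
contact_force: [0.5, -0.5, 0.2]
gripper_width: 0.0
grasp_force: 0.0
```

```bash
python3 - <<'E'
from h import *
save('top','top8.png')
for t,z in(('drawer_front',.142),('offcut',0.),('pliers',0.)):
    for q in nets.tip_of('top',t)[:2]:
        v,u=np.array(q['centre'])*[420,560]; print(t,round(q['p'],2),u,v,ray('top',u,v,z).round(4))
print(ctrl.get_state()['eef_pos'],ctrl.get_state()['joint_positions'])
E
```

```text
drawer_front 0.85 350.224 211.80599999999998 [ 0.4055 -0.2151  0.142 ]
offcut 0.94 281.176 245.49 [ 0.4555 -0.0555  0.    ]
[ 0.45065182 -0.05602626  0.18524377] [ 0.4827282   0.14797865 -0.4951307   2.01683942  0.08303824  0.99822768
 -1.59793154]
```

View pics/top8.png

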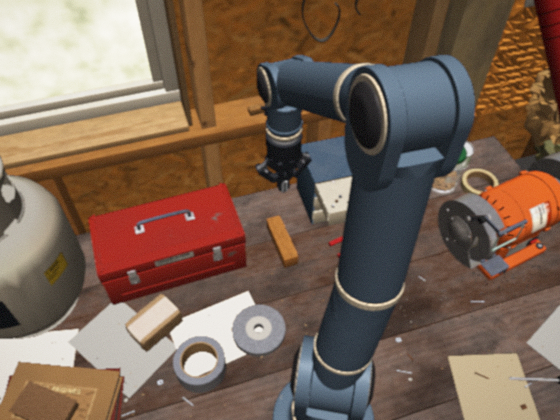

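Request:
servo_tool --pt "-0.38 0.71 0 0 0 0 1" --pt "-0.38 0.71 0 0 0 0 1" --pt "-0.38 0.71 0 0 0 0 1" --pt "-0.38 0.71 0 0 0 0 1" --pt "-0.38 0.71 0 0 0 0 1" --pt "-0.38 0.71 0 0 0 0 1" --pt "-0.38 0.71 0 0 0 0 1" --pt "-0.38 0.71 0 0 0 0 1" --pt "-0.38 0.71 0 0 0 0 1" --pt "0 0 0 0 0 0.43 1" --pt "0 0 0 0 0 0 1" --pt "0 0 0 0 0 0 1"

```text
time_s: 21.53
eef_pos: [0.3699, -0.2175, 0.1857]
orientation: [-3.14, 0.038, 0.002]
contact_force: [-0.0, 0.2, -0.1]
gripper_width: -0.0001
grasp_force: 0.0
```

```bash
python3 - <<'E'
from h import *
s=ctrl.get_state(); print(s['eef_pos'],s['orientation'],s['joint_positions'])
optics.get_image('top')
for t,z in(('drawer_front',.142),('offcut',0.)):
    for q in nets.tip_of('top',t)[:2]:
        v,u=np.array(q['centre'])*[420,560]; print(t,round(q['p'],2),u,v,ray('top',u,v,z).round(4))
E
```

```text
[ 0.36994773 -0.21747221  0.18565627] [-3.14033594e+00  3.84262654e-02  1.86426705e-03] [ 0.7466292   0.08858335 -0.33086767  2.07265592  0.03388925  0.98689313
 -1.1970313 ]
drawer_front 0.96 355.096 213.318 [ 0.3976 -0.2246  0.142 ]
offcut 0.62 281.00800000000004 244.98600000000002 [ 0.4571 -0.0556  0.    ]
```

Request:
servo_tool --pt "0 0 0.4 0 0 0 1" --pt "0 0 0.4 0 0 0 1" --pt "0 0 0.4 0 0 0 1" --pt "0 0 0.3 0 0 0 1" --pt "0 0 0.3 0 0 0 1" --pt "0 0 0 0 0 0 1"

```text
time_s: 22.18
eef_pos: [0.369, -0.2173, 0.1395]
orientation: [-3.139, 0.04, 0.005]
contact_force: [-0.3, -0.0, -0.4]
gripper_width: -0.0003
grasp_force: 0.0
```

Request:
servo_tool --pt "0 0 0.3 0 0 0 1" --pt "0 0 0.3 0 0 0 1" --pt "0 0 0.2 0 0 0 1" --pt "0 0 0.2 0 0 0 1" --pt "0 0 0.2 0 0 0 1" --pt "0 0 0.2 0 0 0 1" --pt "0 0 0.2 0 0 0 1" --pt "0 0 0 0 0 0 1" --pt "0 0 0 0 0 0 1"

```text
time_s: 22.93
eef_pos: [0.3701, -0.2178, 0.1011]
orientation: [-3.141, 0.04, 0.001]
contact_force: [0.1, 0.5, 0.5]
gripper_width: -0.0
grasp_force: 0.0
```

Request:
servo_tool --pt "0.2 0 0 0 0 0 1" --pt "0.2 0 0 0 0 0 1" --pt "0.2 0 0 0 0 0 1" --pt "0.2 0 0 0 0 0 1" --pt "0.2 0 0 0 0 0 1" --pt "0.2 0 0 0 0 0 1" --pt "0 0 0 0 0 0 1"

```text
time_s: 23.52
eef_pos: [0.4018, -0.2187, 0.1015]
orientation: [3.141, -0.039, 0.002]
contact_force: [-0.4, 0.3, 0.2]
gripper_width: 0.0
grasp_force: 0.0
```

Request:
servo_tool --pt "0.2 0 0 0 0 0 1" --pt "0.2 0 0 0 0 0 1" --pt "0.2 0 0 0 0 0 1" --pt "0.2 0 0 0 0 0 1" --pt "0.2 0 0 0 0 0 1" --pt "0.2 0 0 0 0 0 1" --pt "0.2 0 0 0 0 0 1" --pt "0.2 0 0 0 0 0 1" --pt "0.2 0 0 0 0 0 1" --pt "0.2 0 0 0 0 0 1" --pt "0.2 0 0 0 0 0 1" --pt "0 0 0 0 0 0 1"

```text
time_s: 24.52
eef_pos: [0.4567, -0.22, 0.1015]
orientation: [-3.141, 0.04, -0.002]
contact_force: [0.1, -0.6, -0.1]
gripper_width: -0.0003
grasp_force: 0.0
```

Request:
servo_tool --pt "0.15 0 0 0 0 0 1" --pt "0.15 0 0 0 0 0 1" --pt "0.15 0 0 0 0 0 1" --pt "0 0 0 0 0 0 1"

```text
time_s: 24.85
eef_pos: [0.4675, -0.2203, 0.1015]
orientation: [-3.141, 0.04, -0.002]
contact_force: [-0.0, 0.2, -0.2]
gripper_width: 0.0004
grasp_force: 0.0
```

Request:
servo_tool --pt "0.1 0 0 0 0 0 1" --pt "0.1 0 0 0 0 0 1" --pt "0 0 0 0 0 0 1"

```text
time_s: 25.1
eef_pos: [0.4701, -0.2205, 0.1012]
orientation: [-3.141, 0.041, 0.005]
contact_force: [-4.3, 0.3, 2.5]
gripper_width: 0.0001
grasp_force: 2.0
```

Request:
servo_tool --pt "0.1 0 0 0 0 0 1" --pt "0.1 0 0 0 0 0 1" --pt "0 0 0 0 0 0 1"

```text
time_s: 25.35
eef_pos: [0.4736, -0.2207, 0.101]
orientation: [-3.141, 0.042, 0.009]
contact_force: [-5.6, 0.7, 2.7]
gripper_width: -0.0001
grasp_force: 2.8
```

```bash
python3 - <<'E'
from h import *
s=ctrl.get_state(); print(s['eef_pos'],s['contact_force'])
optics.get_image('top')
for q in nets.tip_of('top','drawer_front')[:2]:
        v,u=np.array(q['centre'])*[420,560]; print(round(q['p'],2),u,v,ray('top',u,v,.142).round(4))
E
```

```text
[ 0.47359029 -0.22068411  0.10098169] [-5.58590333  0.74696709  2.66484828]
0.96 338.688 186.69 [ 0.4901 -0.2186  0.142 ]
```

Request:
servo_tool --pt "0.1 0 0 0 0 0 1" --pt "0.1 0 0 0 0 0 1" --pt "0 0 0 0 0 0 1"

```text
time_s: 25.7
eef_pos: [0.4801, -0.2209, 0.101]
orientation: [-3.141, 0.041, 0.005]
contact_force: [-4.7, 0.4, 1.6]
gripper_width: -0.0004
grasp_force: 2.5
```

Request:
servo_tool --pt "0.1 0 0 0 0 0 1" --pt "0 0 0 0 0 0 1"

```text
time_s: 25.87
eef_pos: [0.4799, -0.2208, 0.1009]
orientation: [-3.141, 0.042, 0.014]
contact_force: [-11.7, 0.9, 7.4]
gripper_width: 0.0
grasp_force: 5.8
```

Request:
servo_tool --pt "0.08 0 0 0 0 0 1" --pt "0 0 0 0 0 0 1"

```text
time_s: 26.03
eef_pos: [0.4797, -0.2209, 0.1008]
orientation: [-3.14, 0.043, 0.021]
contact_force: [-16.4, 2.1, 12.0]
gripper_width: 0.0
grasp_force: 8.2
```

Request:
servo_tool --pt "-0.3 0 0 0 0 0 1" --pt "-0.4 0 0 0 0 0 1" --pt "-0.6 0 0 0 0 0 1" --pt "-0.6 0 0 0 0 0 1" --pt "-0.3 0 -0.4 0 0 0 1" --pt "0 0 -0.6 0 0 0 1" --pt "0 0 -0.8 0 0 0 1" --pt "0 0 -0.8 0 0 0 1" --pt "0 0 -0.8 0 0 0 1" --pt "0 0 -0.8 0 0 0 1" --pt "0 0 0 0 0 0 1" --pt "0 0 0 0 0 0 1"

```text
time_s: 27.03
eef_pos: [0.4324, -0.2198, 0.2082]
orientation: [3.139, -0.04, 0.007]
contact_force: [-0.0, -0.5, -0.7]
gripper_width: 0.0
grasp_force: 0.0
```

```bash
python3 - <<'E'
from h import *
s=ctrl.get_state(); print(s['time_s'],s['eef_pos'],s['contact_force'])
optics.get_image('top')
for t,z in(('drawer_front',.142),('offcut',0.),('pliers',0)):
    for q in nets.tip_of('top',t)[:2]:
        v,u=np.array(q['centre'])*[420,560]; print(t,round(q['p'],2),u,v,ray('top',u,v,z).round(4))
E
```

```text
27.0333 [ 0.43240173 -0.21984242  0.2081665 ] [-0.0366899  -0.45525906 -0.73856309]
drawer_front 0.91 341.32000000000005 182.112 [ 0.5026 -0.2308  0.142 ]
offcut 0.85 280.392 246.20400000000004 [ 0.4539 -0.0529  0.    ]
pliers 0.5 361.47999999999996 240.114 [ 0.4078 -0.2652  0.    ]
```

```bash
python3 -c "from cell import ctrl;print(ctrl.job_done())"
```

```text
the job is handed in; nothing more can be done
None
```

The offcut lies on the bench between the toolbox and the cabinet, the drawer is pushed home against its stop (read shut after I backed off), the pliers read unmoved, and the job was handed in at about 27 s.

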